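# Put the balanced compressor wheels back on their own turbo cartridges

## Task

Each compressor wheel was balanced together with one turbo cartridge and marked in its colour, but all four have been slipped onto the wrong shafts. Exchange them so that every wheel sits fully home on the shaft of the cartridge of its own colour, using the bare metal arbor as the free place and leaving it empty at the end. The balanced wheels must never be laid or dropped on the worktop, and the tools and fitting lying around stay where they are.

Things in the scene. Friction and masses are not known exactly. Their poses are not given: they have to be found in the camera images.
- wheel_red_center (a point): loose bladed aluminium compressor wheel, 0.11 kg, its nose (28 mm ring on top) painted red. 36 mm tall; back disc 60 mm diameter at the underside. From 16 to 30 mm above the underside the blade edges stand upright at 44 mm diameter: grip there, from above, any yaw. Through bore 16 mm. This point: on the axis, half-way up, 18 mm above the underside; z is the axis, nose up
- wheel_yellow_center (a point): loose bladed aluminium compressor wheel, 0.11 kg, its nose (28 mm ring on top) painted yellow. 36 mm tall; back disc 60 mm diameter at the underside. From 16 to 30 mm above the underside the blade edges stand upright at 44 mm diameter: grip there, from above, any yaw. Through bore 16 mm. This point: on the axis, half-way up, 18 mm above the underside; z is the axis, nose up
- wheel_blue_center (a point): loose bladed aluminium compressor wheel, 0.11 kg, its nose (28 mm ring on top) painted blue. 36 mm tall; back disc 60 mm diameter at the underside. From 16 to 30 mm above the underside the blade edges stand upright at 44 mm diameter: grip there, from above, any yaw. Through bore 16 mm. This point: on the axis, half-way up, 18 mm above the underside; z is the axis, nose up
- wheel_green_center (a point): loose bladed aluminium compressor wheel, 0.11 kg, its nose (28 mm ring on top) painted green. 36 mm tall; back disc 60 mm diameter at the underside. From 16 to 30 mm above the underside the blade edges stand upright at 44 mm diameter: grip there, from above, any yaw. Through bore 16 mm. This point: on the axis, half-way up, 18 mm above the underside; z is the axis, nose up
- cart_red_seat (a point): fixed turbo cartridge, upright in a red cup (77 mm) on a dark foot of 90 mm diameter, with a red plug sticking out 57 mm at one side, 54 mm up, and a red bullet-nosed guide (11 mm diameter) on its shaft end. This point: shaft axis, where the underside of a wheel that is home rests, 80 mm above the worktop; z up. The guide's tip is 52 mm above it; plate round it, 67 mm wide, 5 mm lower
- cart_yellow_seat (a point): fixed turbo cartridge, upright in a yellow cup (77 mm) on a dark foot of 90 mm diameter, with a yellow plug sticking out 57 mm at one side, 54 mm up, and a yellow bullet-nosed guide (11 mm diameter) on its shaft end. This point: shaft axis, where the underside of a wheel that is home rests, 80 mm above the worktop; z up. The guide's tip is 52 mm above it; plate round it, 67 mm wide, 5 mm lower
- cart_blue_seat (a point): fixed turbo cartridge, upright in a blue cup (77 mm) on a dark foot of 90 mm diameter, with a blue plug sticking out 57 mm at one side, 54 mm up, and a blue bullet-nosed guide (11 mm diameter) on its shaft end. This point: shaft axis, where the underside of a wheel that is home rests, 80 mm above the worktop; z up. The guide's tip is 52 mm above it; plate round it, 67 mm wide, 5 mm lower
- cart_green_seat (a point): fixed turbo cartridge, upright in a green cup (77 mm) on a dark foot of 90 mm diameter, with a green plug sticking out 57 mm at one side, 54 mm up, and a green bullet-nosed guide (11 mm diameter) on its shaft end. This point: shaft axis, where the underside of a wheel that is home rests, 80 mm above the worktop; z up. The guide's tip is 52 mm above it; plate round it, 67 mm wide, 5 mm lower
- arbor_seat (a point): fixed bare metal post on a dark foot of 90 mm diameter, without colour, empty at the start: the spare arbor. Seat and steel guide as on the cartridges. This point: on its axis at the seat, 80 mm above the worktop; z up. A turbo with clamps and cables, up to 0.33 m tall, fills x > 0.48, -0.28 < y < 0.15 behind the stands: swing round in front of it
- hex_key: bystander: a black hex key lying flat on the worktop, 27 x 88 x 5 mm; origin at the middle of its underside
- gauge: bystander: a closed feeler gauge set lying on the worktop, 13 x 101 x 14 mm; origin at the middle of its underside
- fitting: bystander: a brass hose fitting lying on the worktop, 19 x 40 x 17 mm; origin at the middle of its underside
There are look-alikes about, which are no part of the job. What is shaped like the part that bears wheel_yellow_center but brown is not meant.

How it is judged:
By the outcome, as a careful person would: the job done as asked, in the order asked, and still so for the second after the job is handed in, with the robot touching nothing.
It also fails if it takes over 125 s, if anything falls off the work surface, if the arm or the gripper's body presses on something with over 40 N, if the wrist force passes 120 N, or if a joint passes its speed limit or range.

## Robot

A 6-joint arm with a two-finger parallel gripper is mounted at the origin on a cart in front of the work surface, level with it; the furniture and walls round the work are solid. World frame = base frame: x ahead of the robot, y to its left, z up, the work surface at z = 0. Lengths are in m, angles in rad, forces in N, time in s.
With the tool pointing down it reaches from about 0.3 to 0.775 m from the base axis. Payload 14.6 kg.
Tool frame: the origin (TCP) lies at the very end of the fingers, on their centre line; the grasp point (between the pads) lies 19 mm behind it; z points along the fingers, y is the line along which they close (so a half turn about z gives the same grasp; the last joint's range is limited). The gripper opens to 94 mm and grips with 3 to 60 N. Pads are 16 mm wide; open, the fingers measure 119 mm over their backs; the gripper's body (75 mm by 177 mm) begins 78 mm behind the grasp point.
Start: joints at [1.117, 0.3, 1.521, -0, 1.321, -0.067], TCP at [0.207, 0.509, 0.205] pointing down, gripper open.
Joint ranges: [-3.03, 3.03], [-0.79, 2.21], [0.23, 2.52], [-1.04, 4.18], [0, 3.07], [-2.55, 2.55]. Speed limits (rad/s): [2.22, 2.22, 2.57, 3.14, 3.14, 3.14].

## Interface

Orientations are given as [roll, pitch, yaw] about the fixed x, y, z axes, in that order (R = Rz(yaw) Ry(pitch) Rx(roll)).
In Python, from station import ctrl gives the robot as it stands.
- The arm moves only by the tool move_arm, never from a script. Its argument "increments" is a list of rows, each a list of 7 numbers: the opening, from 0 (shut) to 1 (fully open), then the shift along the tool's x, y, z in units of 50 mm (1.0 is 50 mm), then the turn, a rotation vector about the tool's x, y, z in rad. In form: [[claw, tx, ty, tz, rx, ry, rz], ...]. A call has 1 to 20 rows; each row shifts and turns the commanded pose from where the row before left it, along the tool's axes as they then stand; what a row does not reach is not made up. A row lasts 1/10 s, in which the tool goes at most 50 mm and 8.59 degrees, less where a joint would pass 70% of its speed; a pose out of reach is approached as far as the arm can. A call is refused whole if a number of a shift passes 1 or a number of a turn 0.15, either way. A call with a gripper value outside its range is refused whole. The fingers move at their own pace and stop on an object; "force" is the grip in N (left out, the last holds). Time passes only in rows, so rows that do not move let the fingers close. It gives the time, the measured TCP pose, the force, the opening and the grip force at its end, in the units of the state.
- ctrl.get_obs(): the state, without advancing time (a new reading comes with each control period).
- ctrl.camera(name): name is "scene" or "top" or "wrist"; returns a dict with "color" (480x640x3 uint8, blue, green, red), "K" (3x3 intrinsics, pixels), "pose" (4x4, takes a point from camera to world coordinates); the wrist camera has in their place "tool_from_camera" (4x4, takes a point from camera to tool coordinates, whose origin is the TCP and whose axes are the flange's). Camera axes: x right, y down, z forward; pixel columns grow to the right and rows downward; lengths in m; the calibration is good to about 2 mm. A picture is of the moment at which its call begins: read the wrist's pose just before it. There is no depth.
- ctrl.hand_in(): hands the job in; it is judged then, once.
Trained networks look in a picture, given as the dict that the camera call returned (one of the last four; its "shot" number tells which), for a name from the list of things; names that differ only in an ending like _2 or _b are one class to them, and where a whole thing is asked for, a point or a joint stands for the part that bears it (a point fixed in the world has none). Each returns a list of dicts, best first, with "conf" (0 to 1); they miss things now and then, are a little off and sometimes report something else, mostly with a low value. They report only what shows in the picture. A call takes as long as a camera call. They do not tell look-alikes from the thing itself.
- ctrl.cut_out(name, picture): "mask" (480x640 bool, what is visible of it) and "centre" ([row, column] in pixels, amid what is visible of it).
The state is a dict: "time_s": time; "qpos": joint angles; "joint_vel": joint speeds; "tau": joint torques, N m; "ee_pos": TCP position; "eef_rot": TCP orientation; "force": force on the tool from outside, world axes, zero at the start; "moment": the same for the moment, N m; "grip_width": finger opening in m; "grip_force": force on a finger pad.
Only numpy, scipy, OpenCV 4.12 (cv2) and the standard library are available. Lean on these libraries where they do the work, as an engineer would, in place of code of your own. Each camera call takes 0.05 s, during which the arm holds its last target. There are 200 camera calls.

## Working session

There is one attempt and no reset: what is moved stays moved. The work goes in short steps, Python scripts to look and compute and a tool call to move; the robot and the scene stay as the last step left them, time stands still between calls to the robot, and variables do not carry over. Pictures are saved under pics/ and viewed, at most 14 in all, crops included, and the job is handed in when it is done.

Besides the shell and the picture viewer there is one more tool, called after "Call:" by a JSON object that holds its "method" and its "body", one argument or row to a line. move_arm: Moves the arm, as the interface text tells. Its arguments: {"type":"object","properties":{"increments":{"type":"array","items":{"type":"array","items":{"type":"number"}}},"force":{"type":"number"}},"required":["increments"]}

```bash
mkdir -p pics; ls; python3 - <<'E'
from station import ctrl
import cv2
print(ctrl.get_obs())
for n in("scene","top"):
    p=ctrl.camera(n); cv2.imwrite(f"pics/{n}0.png",p["color"]); print(n,p["K"].tolist(),p["pose"].round(3).tolist())
    for c in "red yellow blue green".split():
        for k in (f"wheel_{c}_center",f"cart_{c}_seat"):
            print(k,[(round(d["conf"],2),[round(float(v)) for v in d["centre"]],int(d["mask"].sum())) for d in ctrl.cut_out(k,p)[:3]])
E
```

```text
pics
{'time_s': 0.0, 'qpos': array([ 1.11741332e+00,  3.00512976e-01,  1.52158348e+00, -1.46251347e-05,
        1.32069133e+00, -6.65745384e-02]), 'joint_vel': array([ 1.70681392e-05,  1.78134215e-03,  5.55495316e-04, -1.67642285e-03,
        5.14558550e-04, -1.94926772e-04]), 'tau': array([-1.97250342e-04, -5.31815171e+01, -3.52735591e+01,  7.08271447e-02,
        2.44565407e-02, -3.11419490e-05]), 'ee_pos': array([0.20735698, 0.50913072, 0.20486234]), 'eef_rot': array([-3.14039922e+00, -6.53723287e-05,  2.75478778e+00]), 'force': array([ 0.93392185, -0.55546318, -0.64277892]), 'moment': array([ 0.05673715, -0.00763433,  0.0056481 ]), 'grip_force': 0.0, 'grip_width': 0.09393611373232598}
scene [[613.3904011857729, 0.0, 308.47582084750246], [0.0, 613.3904011857729, 238.64462243237955], [0.0, 0.0, 1.0]] [[0.673, -0.568, 0.473, -0.162], [-0.739, -0.51, 0.44, -0.656], [-0.009, -0.646, -0.764, 1.155], [0.0, 0.0, 0.0, 1.0]]
wheel_red_center [(0.88, [166, 192], 363)]
cart_red_seat [(0.97, [362, 371], 1034)]
wheel_yellow_center [(0.93, [238, 263], 474), (0.89, [197, 250], 357)]
cart_yellow_
[... 201 characters left out ...]
]
top [[573.7209148509136, 0.0, 321.1560370094109], [0.0, 573.7209148509136, 242.29708830250536], [0.0, 0.0, 1.0]] [[0.03, -0.975, 0.221, 0.191], [-1.0, -0.031, 0.001, -0.044], [0.005, -0.221, -0.975, 1.545], [0.0, 0.0, 0.0, 1.0]]
wheel_red_center [(0.62, [255, 178], 422), (0.48, [288, 293], 364)]
cart_red_seat [(0.89, [303, 416], 499), (0.24, [286, 295], 487)]
wheel_yellow_center [(0.91, [238, 230], 362), (0.7, [278, 289], 401)]
cart_yellow_seat [(0.93, [284, 358], 433), (0.48, [279, 247], 907), (0.22, [255, 177], 400)]
wheel_blue_center []
cart_blue_seat [(0.74, [266, 186], 493), (0.74, [294, 424], 420)]
wheel_green_center [(0.67, [274, 360], 400)]
cart_green_seat [(0.95, [288, 295], 494)]
```

View pics/scene0.png

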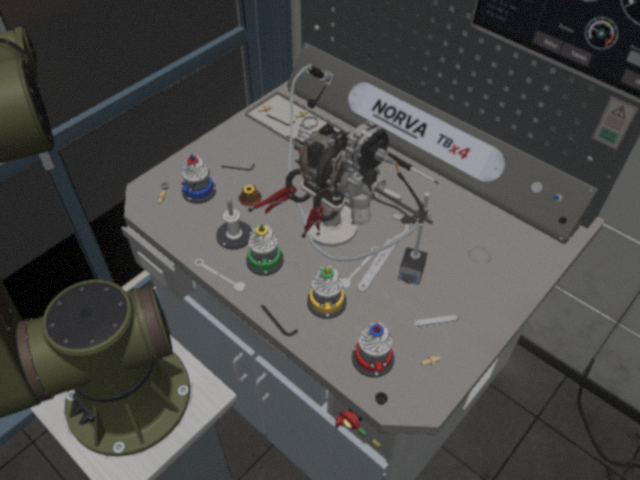

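View pics/top0.png

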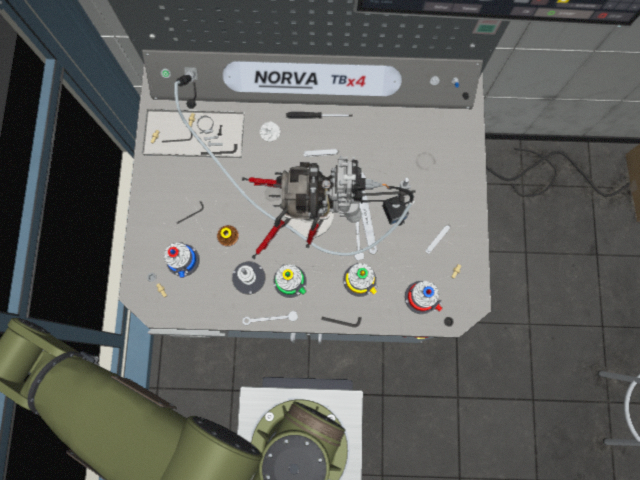

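The scene shows the red wheel on the blue cart, yellow on green, green on yellow and blue on red, so there are two swaps. The empty arbor is at about (232,225) in scene and (248,275) in top. The brown piece is the decoy.

```bash
cat > h.py <<'E'
import numpy as np,cv2
from station import ctrl
def ray(K,T,rc,z):
    d=T[:3,:3]@np.linalg.solve(K,[rc[1],rc[0],1.]); o=T[:3,3]; return o+d*(z-o[2])/d[2]
HUE={'red':(0,),'yellow':(27,),'blue':(112,),'green':(62,)}
def blob(img,c,rc,r,tol=12):
    h=cv2.cvtColor(img,cv2.COLOR_BGR2HSV).astype(int)
    dh=np.abs((h[...,0]-HUE[c][0]+90)%180-90)
    m=(dh<tol)&(h[...,1]>120)&(h[...,2]>60)
    Y,X=np.mgrid[:480,:640]; m&=(Y-rc[0])**2+(X-rc[1])**2<r*r
    return m,(np.array([Y[m].mean(),X[m].mean()]) if m.any() else None)
def proj(K,T,P):
    P=np.atleast_2d(P); c=(P-T[:3,3])@T[:3,:3]; u=c@K.T; return u[:,:2]/u[:,2:]
def circ(x,y,z,r):
    t=np.linspace(0,2*np.pi,60); return np.c_[x+r*np.cos(t),y+r*np.sin(t),0*t+z]
E
python3 - <<'E'
from h import *
seeds={'scene':dict(red=(160,191),yellow=(231,263),green=(271,327),blue=(329,376)),'top':dict(red=(252,173),yellow=(274,288),green=(272,362),blue=(291,428))}
est={}
for n in seeds:
    p=ctrl.camera(n)
    for c,rc in seeds[n].items():
        m,b=blob(p['color'],c,rc,12); 
        w=ray(p['K'],p['pose'],b,.117); est.setdefault(c,[]).append(w[:2]); print(n,c,m.sum(),b.round(1),w.round(4))
    rc=(275,248) if n=='top' else (207,232)
    print('arbor',ray(p['K'],p['pose'],(267,244) if n=='top' else (205,231),.13).round(3))
    img=cv2.resize(p['color'],None,fx=4,fy=4,interpolation=cv2.INTER_CUBIC)
    tiles=[]
    for c in est:
        x,y=np.mean(est[c],0)
        for z,r in((.116,.014),(0.0,.045)): cv2.polylines(img,[np.int32(4*proj(p['K'],p['pose'],circ(x,y,z,r)))],True,(255,0,255),1)
        s=seeds[n][c]; tiles.append(img[4*s[0]-90:4*s[0]+170,4*s[1]-110:4*s[1]+110][:260,:190])
    tiles.append(img[4*rc[0]-110:4*rc[0]+150,4*rc[1]-110:4*rc[1]+110][:260,:190])
    row=np.hstack(tiles[:]); globals()[n]=row[:, :]
cv2.imwrite('pics/ov.png',cv2.resize(np.vstack([scene,top]),(800,440)))
E
```

```text
scene red 39 [160.5 192.2] [0.4756 0.3281 0.117 ]
scene yellow 58 [230.7 261.1] [0.4268 0.0361 0.117 ]
scene green 12 [273.9 325.6] [ 0.4324 -0.1514  0.117 ]
scene blue 61 [331.3 375.9] [ 0.3926 -0.3177  0.117 ]
arbor [0.428 0.134 0.13 ]
top red 64 [251.7 173. ] [0.4787 0.3333 0.117 ]
top yellow 76 [274.2 287.5] [0.4299 0.0401 0.117 ]
top green 55 [272.7 361.9] [ 0.4395 -0.1475  0.117 ]
top blue 62 [291.4 427.9] [ 0.3973 -0.3136  0.117 ]
arbor [0.443 0.149 0.13 ]
```

View pics/ov.png

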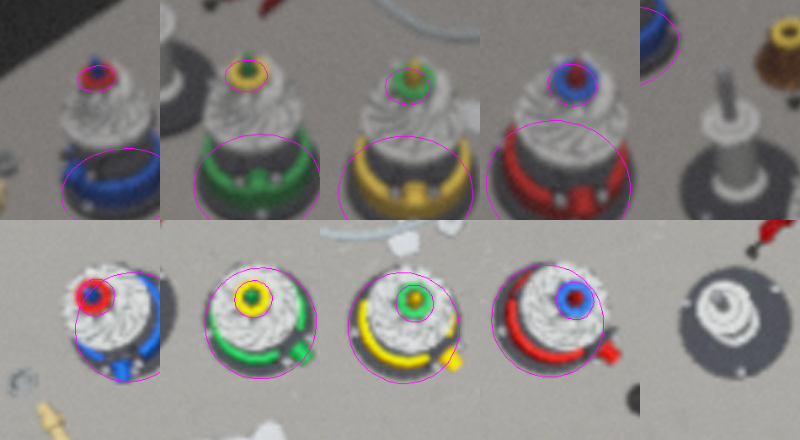

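```bash
python3 - <<'E'
from h import *
p=ctrl.camera('wrist'); print(p['tool_from_camera'].round(4).tolist(),p['K'].round(1).tolist())
E
```

```text
[[-0.0008, -0.9569, -0.2904, 0.0854], [1.0, -0.0009, 0.0002, 0.0008], [-0.0004, -0.2904, 0.9569, -0.1779], [0.0, 0.0, 0.0, 1.0]] [[395.6, 0.0, 325.0], [0.0, 395.6, 235.1], [0.0, 0.0, 1.0]]
```

Call:
{"method": "move_arm", "body": {
  "increments": [
    [1,0,0,-0.2,0,0,-0.129],
    [1,0,0,-0.2,0,0,-0.129],
    [1,0,0,-0.2,0,0,-0.129],
    [1,0,0,0,0,0,0],
    [1,0,0,0,0,0,0]
  ]
}}

```text
time_s: 1.55
ee_pos: [0.2074, 0.5093, 0.2351]
eef_rot: [-3.142, -0.0, 3.138]
force: [-0.2, -0.1, 0.2]
grip_width: 0.0939
grip_force: 0.0
```

Call:
{"method": "move_arm", "body": {
  "increments": [
    [1,-0.45,-0.3,0,0,0,0],
    [1,-0.45,-0.3,0,0,0,0],
    [1,-0.45,-0.3,0,0,0,0],
    [1,-0.45,-0.3,0,0,0,0],
    [1,-0.45,-0.3,0,0,0,0],
    [1,-0.45,-0.3,0,0,0,0],
    [1,-0.45,-0.3,0,0,0,0],
    [1,-0.45,-0.3,0,0,0,0],
    [1,-0.45,-0.3,0,0,0,0],
    [1,-0.45,-0.3,0,0,0,0],
    [1,-0.45,-0.3,0,0,0,0],
    [1,-0.45,-0.3,0,0,0,0],
    [1,0,0,0,0,0,0],
    [1,0,0,0,0,0,0]
  ]
}}

```text
time_s: 2.95
ee_pos: [0.4774, 0.3292, 0.2347]
eef_rot: [-3.141, -0.001, 3.139]
force: [-0.0, 0.5, -0.8]
grip_width: 0.0938
grip_force: 0.0
```

```bash
cat >> h.py <<'E'
from scipy.spatial.transform import Rotation as R
def wrist():
    o=ctrl.get_obs(); p=ctrl.camera('wrist'); T=np.eye(4); T[:3,:3]=R.from_euler('xyz',o['eef_rot']).as_matrix(); T[:3,3]=o['ee_pos']
    return o,p,T@p['tool_from_camera']
def wfind(p,T,xy,nose,guide):
    img=p['color']; K=p['K']; out={}
    rc=proj(K,T,[*xy,.116])[0][::-1]
    if nose:
        m,b=blob(img,nose,rc,45)
        c,r=cv2.minEnclosingCircle(np.argwhere(m)[:,::-1].astype(np.float32)); out['nose']=(ray(K,T,b,.115)[:2].round(4),ray(K,T,c[::-1],.116)[:2].round(4),int(m.sum()),round(r,1))
    if guide:
        m,b=blob(img,guide,rc,28)
        if b is not None: out['tip']=(ray(K,T,b,.127)[:2].round(4),int(m.sum()))
    return out
E
python3 - <<'E'
from h import *
o,p,T=wrist(); print(o['ee_pos'],wfind(p,T,(.477,.331),'red','blue'))
cv2.imwrite('pics/w1.png',p['color'])
E
```

```text
[0.47736713 0.32922034 0.23467277] {'nose': (array([0.4789, 0.3369]), array([0.4789, 0.3369]), 630, 16.9), 'tip': (array([0.4773, 0.3365]), 139)}
```

View pics/w1.png

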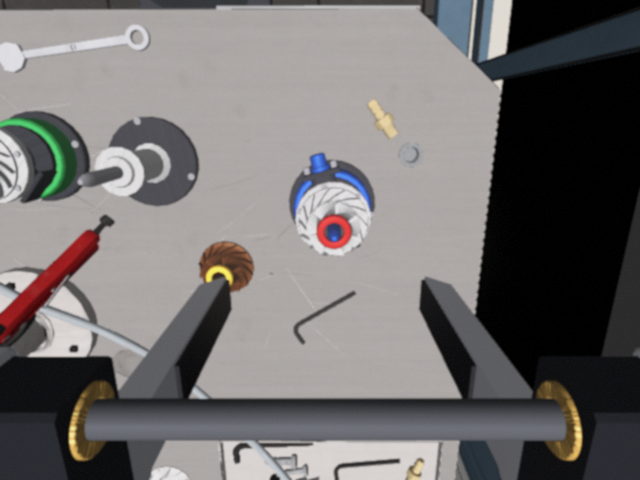

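Call:
{"method": "move_arm", "body": {
  "increments": [
    [1,0.08,-0.37,0,0,0,0],
    [1,0.08,-0.37,0,0,0,0],
    [1,0.08,-0.37,0,0,0,0],
    [1,0.08,-0.37,0,0,0,0],
    [1,0.08,-0.37,0,0,0,0],
    [1,0.08,-0.37,0,0,0,0],
    [1,0.08,-0.37,0,0,0,0],
    [1,0.08,-0.37,0,0,0,0],
    [1,0.08,-0.37,0,0,0,0],
    [1,0.08,-0.37,0,0,0,0],
    [1,0,0,0,0,0,0],
    [1,0,0,0,0,0,0]
  ]
}}

```text
time_s: 4.2
ee_pos: [0.4373, 0.1451, 0.2356]
eef_rot: [3.141, 0.0, 3.141]
force: [0.5, 0.3, 0.2]
grip_width: 0.0939
grip_force: 0.0
```

```bash
python3 - <<'E'
from h import *
o,p,T=wrist(); print(o['ee_pos'],wfind(p,T,(.43,.040),'yellow','green'))
np.savez('pics/arb.npz',img=p['color'],K=p['K'],T=T)
img=cv2.resize(p['color'][100:340,180:480],None,fx=2.6,fy=2.5,interpolation=cv2.INTER_CUBIC);cv2.imwrite('pics/w2.png',img)
E
```

```text
[0.43730458 0.145059   0.23557628] {'nose': (array([0.4301, 0.0444]), array([0.4307, 0.044 ]), 661, 18.0), 'tip': (array([0.4305, 0.0429]), 47)}
```

View pics/w2.png

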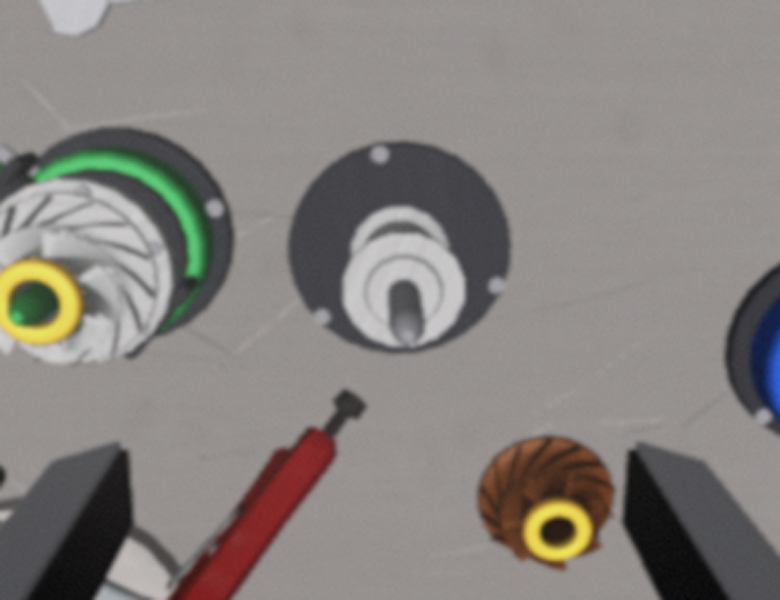

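Call:
{"method": "move_arm", "body": {
  "increments": [
    [1,0.01,-0.34,0,0,0,0],
    [1,0.01,-0.34,0,0,0,0],
    [1,0.01,-0.34,0,0,0,0],
    [1,0.01,-0.34,0,0,0,0],
    [1,0.01,-0.34,0,0,0,0],
    [1,0.01,-0.34,0,0,0,0],
    [1,0,0,0,0,0,0],
    [1,0,0,0,0,0,0]
  ]
}}

```text
time_s: 5.05
ee_pos: [0.4347, 0.0432, 0.2354]
eef_rot: [3.141, -0.0, -3.142]
force: [-0.9, 0.3, -0.1]
grip_width: 0.0936
grip_force: 0.0
```

```bash
python3 - <<'E'
from h import *
o,p,T=wrist(); print(o['ee_pos'],wfind(p,T,(.43,.041),'yellow','green'))
E
```

```text
[0.43469939 0.04315472 0.23536599] {'nose': (array([0.4303, 0.0428]), array([0.4302, 0.0427]), 664, 17.3), 'tip': (array([0.4311, 0.0422]), 51)}
```

Call:
{"method": "move_arm", "body": {
  "increments": [
    [1,-0.02,-0.37,0,0,0,0],
    [1,-0.02,-0.37,0,0,0,0],
    [1,-0.02,-0.37,0,0,0,0],
    [1,-0.02,-0.37,0,0,0,0],
    [1,-0.02,-0.37,0,0,0,0],
    [1,-0.02,-0.37,0,0,0,0],
    [1,-0.02,-0.37,0,0,0,0],
    [1,-0.02,-0.37,0,0,0,0],
    [1,-0.02,-0.37,0,0,0,0],
    [1,-0.02,-0.37,0,0,0,0],
    [1,0,0,0,0,0,0],
    [1,0,0,0,0,0,0]
  ]
}}

```text
time_s: 6.3
ee_pos: [0.4448, -0.1418, 0.2353]
eef_rot: [3.141, -0.0, -3.141]
force: [-0.3, 0.0, -0.6]
grip_width: 0.0941
grip_force: 0.0
```

```bash
python3 - <<'E'
from h import *
o,p,T=wrist(); print(o['ee_pos'],wfind(p,T,(.438,-.148),'green','yellow'))
E
```

```text
[ 0.44480986 -0.14178412  0.23527389] {'nose': (array([ 0.4394, -0.1457]), array([ 0.4394, -0.1458]), 528, 16.6), 'tip': (array([ 0.4374, -0.1459]), 188)}
```

Call:
{"method": "move_arm", "body": {
  "increments": [
    [1,0.08,-0.33,0,0,0,0],
    [1,0.08,-0.33,0,0,0,0],
    [1,0.08,-0.33,0,0,0,0],
    [1,0.08,-0.33,0,0,0,0],
    [1,0.08,-0.33,0,0,0,0],
    [1,0.08,-0.33,0,0,0,0],
    [1,0.08,-0.33,0,0,0,0],
    [1,0.08,-0.33,0,0,0,0],
    [1,0.08,-0.33,0,0,0,0],
    [1,0.08,-0.33,0,0,0,0],
    [1,0,0,0,0,0,0],
    [1,0,0,0,0,0,0]
  ]
}}

```text
time_s: 7.55
ee_pos: [0.405, -0.3067, 0.2354]
eef_rot: [3.141, -0.0, -3.141]
force: [0.5, 0.7, -0.3]
grip_width: 0.0941
grip_force: 0.0
```

```bash
python3 - <<'E'
from h import *
o,p,T=wrist(); print(o['ee_pos'],o['qpos'].round(2),wfind(p,T,(.395,-.315),'blue','red'))
E
```

```text
[ 0.4049966  -0.30670115  0.23538489] [-0.72  0.18  1.6   0.    1.36 -2.29] {'nose': (array([ 0.3973, -0.3124]), array([ 0.3972, -0.3126]), 622, 17.1), 'tip': (array([ 0.3955, -0.3127]), 162)}
```

```bash
python3 - <<'E'
from h import *
d=np.load('pics/arb.npz'); K,T=d['K'],d['T']
for n,c,r,z in(('disc',404,291,.0795),('tip',406.5,333,.13),('foot',400,247,.006)): print(n,ray(K,T,(r/2.5+100,c/2.6+180),z).round(4))
im=d['img'].copy(); im=cv2.resize(im,None,fx=4,fy=4,interpolation=cv2.INTER_CUBIC)
x,y=.4395,.1415
for z,r in((.08,.0165),(.08,.0055),(.125,.0055),(.128,.003),(0.006,.045)): cv2.polylines(im,[np.int32(4*proj(K,T,circ(x,y,z,r))+1.5)],True,(255,0,255),1)
cv2.imwrite('pics/w3.png',im[580:1000,1100:1600])
E
```

```text
disc [0.4367 0.1551 0.0795]
tip [0.4369 0.1545 0.13  ]
foot [0.4363 0.1554 0.006 ]
```

View pics/w3.png

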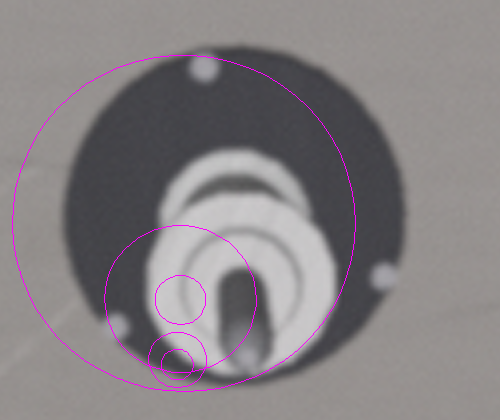

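Call:
{"method": "move_arm", "body": {
  "increments": [
    [1,0.08,-0.06,0,0,0,0],
    [1,0.08,-0.06,0,0,0,0],
    [1,0,0,0.3,0,0,0],
    [1,0,0,0.3,0,0,0],
    [1,0,0,0.3,0,0,0],
    [1,0,0,0.3,0,0,0],
    [1,0,0,0,0,0,0],
    [1,0,0,0,0,0,0]
  ]
}}

```text
time_s: 8.4
ee_pos: [0.3966, -0.3137, 0.1759]
eef_rot: [-3.141, 0.0, -3.141]
force: [0.4, -0.8, 0.2]
grip_width: 0.0941
grip_force: 0.0
```

```bash
python3 - <<'E'
from h import *
o,p,T=wrist(); print(o['ee_pos'],wfind(p,T,(.397,-.3126),'blue','red'))
E
```

```text
[ 0.39660985 -0.31366136  0.17594441] {'nose': (array([ 0.3965, -0.3127]), array([ 0.3966, -0.3127]), 897, 20.8), 'tip': (array([ 0.3943, -0.3129]), 269)}
```

Call:
{"method": "move_arm", "body": {
  "increments": [
    [1,0,0.02,0.25,0,0,0],
    [1,0,0,0.25,0,0,0],
    [1,0,0,0.25,0,0,0],
    [1,0,0,0.25,0,0,0],
    [1,0,0,0.25,0,0,0],
    [1,0,0,0.25,0,0,0],
    [1,0,0,0.07,0,0,0],
    [1,0,0,0,0,0,0]
  ]
}}

```text
time_s: 9.25
ee_pos: [0.3965, -0.3125, 0.0964]
eef_rot: [3.141, -0.001, -3.141]
force: [0.3, 0.3, 0.7]
grip_width: 0.0943
grip_force: 0.0
```

Call:
{"method": "move_arm", "body": {
  "increments": [
    [0.3,0,0,0,0,0,0],
    [0.3,0,0,0,0,0,0],
    [0.3,0,0,0,0,0,0],
    [0.3,0,0,0,0,0,0],
    [0.3,0,0,0,0,0,0],
    [0.3,0,0,0,0,0,0],
    [0.3,0,0,0,0,0,0],
    [0.3,0,0,0,0,0,0]
  ],
  "force": 20
}}

```text
time_s: 10.05
ee_pos: [0.3967, -0.3126, 0.097]
eef_rot: [-3.141, 0.0, -3.141]
force: [0.2, 0.1, 0.3]
grip_width: 0.0438
grip_force: 20.0
```

Call:
{"method": "move_arm", "body": {
  "increments": [
    [0.3,0,0,-0.1,0,0,0],
    [0.3,0,0,-0.2,0,0,0],
    [0.3,0,0,-0.3,0,0,0],
    [0.3,0,0,-0.3,0,0,0],
    [0.3,0,0,-0.3,0,0,0],
    [0.3,0,0,-0.3,0,0,0],
    [0.3,0,0,-0.3,0,0,0],
    [0.3,0,0,-0.3,0,0,0],
    [0.3,0,0,-0.3,0,0,0],
    [0.3,0,0,-0.3,0,0,0],
    [0.3,0,0,0,0,0,0]
  ]
}}

```text
time_s: 11.15
ee_pos: [0.3971, -0.313, 0.2344]
eef_rot: [-3.139, 0.003, -3.141]
force: [-0.4, 0.4, -2.2]
grip_width: 0.0437
grip_force: 20.0
```

```bash
cat >> h.py <<'E'
def held(c,name=None):
    o,p,T=wrist(); e=o['ee_pos']; z=e[2]-.0175+.036
    rc=proj(p['K'],T,[e[0],e[1],z])[0][::-1]
    m,b=blob(p['color'],c,rc,45)
    q,r=cv2.minEnclosingCircle(np.argwhere(m)[:,::-1].astype(np.float32))
    w=ray(p['K'],T,q[::-1],z)-e
    exp=.014*p['K'][0,0]/np.linalg.norm(T[:3,3]-np.array([e[0],e[1],z]))
    print(c,'tcp',e.round(4),'nose-tcp mm',(1000*w[:2]).round(1),'r',round(r,1),'exp',round(exp,1),'n',m.sum(),'grip',o['grip_width'].round(4))
    if name: cv2.imwrite(name,p['color'])
E
python3 - <<'E'
from h import *
held('blue','pics/w4.png')
E
```

```text
Traceback (most recent call last):
  File "h.py", line 37, in held
    print(c,'tcp',e.round(4),'nose-tcp mm',(1000*w[:2]).round(1),'r',round(r,1),'exp',round(exp,1),'n',m.sum(),'grip',o['grip_width'].round(4))
                                                                                                                      ^^^^^^^^^^^^^^^^^^^^^
AttributeError: 'float' object has no attribute 'round'
```

```bash
sed -i "s/o\['grip_width'\].round(4)/o['grip_width']/" h.py
python3 - <<'E'
from h import *
held('blue','pics/w4.png')
E
```

```text
blue tcp [ 0.3968 -0.3128  0.2329] nose-tcp mm [-0.5  1. ] r 29.8 exp 30.7 n 1960 grip 0.043824654829459235
```

View pics/w4.png

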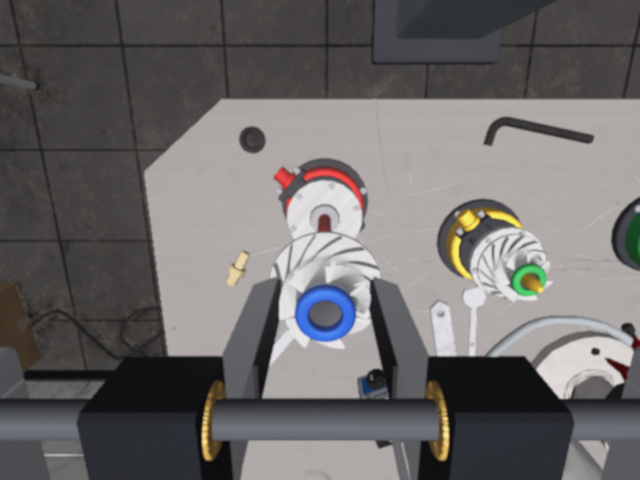

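The blue wheel is held level: its nose ring is at about (325,312), and the red cart's seat is bare at (325,215). Next I carry it to the arbor.

Call:
{"method": "move_arm", "body": {
  "increments": [
    [0.3,-0.04,0.2,0,0,0,0],
    [0.3,-0.04,0.4,0,0,0,0],
    [0.3,-0.04,0.5,0,0,0,0],
    [0.3,-0.04,0.5,0,0,0,0],
    [0.3,-0.04,0.5,0,0,0,0],
    [0.3,-0.04,0.5,0,0,0,0],
    [0.3,-0.04,0.5,0,0,0,0],
    [0.3,-0.04,0.5,0,0,0,0],
    [0.3,-0.04,0.5,0,0,0,0],
    [0.3,-0.04,0.5,0,0,0,0],
    [0.3,-0.04,0.5,0,0,0,0],
    [0.3,-0.04,0.5,0,0,0,0],
    [0.3,-0.04,0.5,0,0,0,0],
    [0.3,-0.04,0.5,0,0,0,0],
    [0.3,-0.04,0.5,0,0,0,0],
    [0.3,-0.04,0.5,0,0,0,0],
    [0.3,-0.04,0.5,0,0,0,0],
    [0.3,-0.04,0.5,0,0,0,0],
    [0.3,-0.04,0.5,0,0,0,0],
    [0.3,-0.04,0.3,0,0,0,0]
  ]
}}

```text
time_s: 13.25
ee_pos: [0.4357, 0.1593, 0.2312]
eef_rot: [-3.141, -0.001, -3.14]
force: [-0.4, -0.7, -1.2]
grip_width: 0.0434
grip_force: 20.0
```

Call:
{"method": "move_arm", "body": {
  "increments": [
    [0.3,0,0,0,0,0,0],
    [0.3,0,0,0,0,0,0],
    [0.3,0,0,0,0,0,0]
  ]
}}

```text
time_s: 13.55
ee_pos: [0.4363, 0.1569, 0.2317]
eef_rot: [-3.141, -0.001, 3.141]
force: [0.1, -0.1, -0.9]
grip_width: 0.0438
grip_force: 20.0
```

```bash
python3 - <<'E'
from h import *
held('blue','pics/w5.png'); print(ctrl.get_obs()['eef_rot'])
E
```

```text
blue tcp [0.4363 0.1569 0.2317] nose-tcp mm [-0.4  0.9] r 29.7 exp 30.7 n 1971 grip 0.04378123528785874
[-3.14145997e+00 -2.04005619e-04  3.14100978e+00]
```

View pics/w5.png

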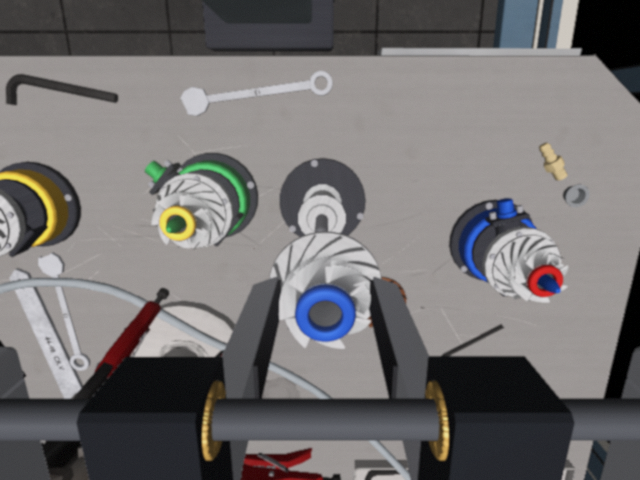

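Call:
{"method": "move_arm", "body": {
  "increments": [
    [0.3,-0.02,-0.06,0,0,0,0],
    [0.3,0,0,0.25,0,0,0],
    [0.3,0,0,0.25,0,0,0],
    [0.3,0,0,0.25,0,0,0],
    [0.3,0,0,0.25,0,0,0],
    [0.3,0,0,0.25,0,0,0],
    [0.3,0,0,0.1,0,0,0],
    [0.3,0,0,0,0,0,0],
    [0.3,0,0,0,0,0,0]
  ]
}}

```text
time_s: 14.5
ee_pos: [0.4378, 0.1545, 0.1648]
eef_rot: [3.141, 0.0, -3.141]
force: [-0.6, 0.2, -0.7]
grip_width: 0.0441
grip_force: 20.0
```

Call:
{"method": "move_arm", "body": {
  "increments": [
    [0.3,0,0,0.1,0,0,0],
    [0.3,0,0,0.1,0,0,0],
    [0.3,0,0,0.1,0,0,0],
    [0.3,0,0,0.1,0,0,0],
    [0.3,0,0,0,0,0,0]
  ]
}}

```text
time_s: 15.0
ee_pos: [0.4372, 0.1543, 0.1437]
eef_rot: [-3.141, -0.001, -3.141]
force: [-0.7, -0.1, -1.2]
grip_width: 0.0438
grip_force: 20.0
```

Call:
{"method": "move_arm", "body": {
  "increments": [
    [0.3,0,0,0.1,0,0,0],
    [0.3,0,0,0.1,0,0,0],
    [0.3,0,0,0.1,0,0,0],
    [0.3,0,0,0.1,0,0,0],
    [0.3,0,0,0.1,0,0,0],
    [0.3,0,0,0.1,0,0,0],
    [0.3,0,0,0.1,0,0,0],
    [0.3,0,0,0.1,0,0,0],
    [0.3,0,0,0,0,0,0]
  ]
}}

```text
time_s: 15.9
ee_pos: [0.4372, 0.1543, 0.1037]
eef_rot: [-3.141, -0.001, -3.141]
force: [-0.5, 0.0, -0.0]
grip_width: 0.0438
grip_force: 20.0
```

Call:
{"method": "move_arm", "body": {
  "increments": [
    [0.3,0,0,0.05,0,0,0],
    [0.3,0,0,0.05,0,0,0],
    [0.3,0,0,0,0,0,0]
  ]
}}

```text
time_s: 16.2
ee_pos: [0.4375, 0.1544, 0.0992]
eef_rot: [-3.142, -0.0, -3.141]
force: [0.3, 0.0, -1.1]
grip_width: 0.0438
grip_force: 20.0
```

Call:
{"method": "move_arm", "body": {
  "increments": [
    [0.3,0,0,0.035,0,0,0],
    [0.3,0,0,0,0,0,0],
    [0.8,0,0,0,0,0,0],
    [0.8,0,0,0,0,0,0],
    [0.8,0,0,0,0,0,0],
    [0.8,0,0,0,0,0,0],
    [0.8,0,0,0,0,0,0],
    [0.8,0,0,-0.2,0,0,0],
    [0.8,0,0,-0.4,0,0,0],
    [0.8,0,0,-0.5,0,0,0],
    [0.8,0,0,-0.5,0,0,0],
    [0.8,0,0,-0.5,0,0,0],
    [0.8,0,0,-0.4,0,0,0],
    [0.8,0,0,-0.2,0,0,0],
    [0.8,0,0,0,0,0,0],
    [0.8,0,0,0,0,0,0]
  ]
}}

```text
time_s: 17.8
ee_pos: [0.4373, 0.1543, 0.232]
eef_rot: [-3.141, -0.001, -3.141]
force: [-0.6, -0.4, -0.6]
grip_width: 0.075
grip_force: 0.0
```

```bash
python3 - <<'E'
from h import *
o,p,T=wrist(); print(o['ee_pos'],wfind(p,T,(.4367,.155),'blue',None),wfind(p,T,(.479,.3367),'red','blue'))
cv2.imwrite('pics/w6.png',p['color'])
E
```

```text
[0.43729787 0.15432564 0.23203202] {'nose': (array([0.4383, 0.1554]), array([0.4381, 0.1554]), 641, 17.2)} {'nose': (array([0.4779, 0.3333]), array([0.4785, 0.334 ]), 579, 17.9), 'tip': (array([0.4767, 0.3312]), 229)}
```

View pics/w6.png

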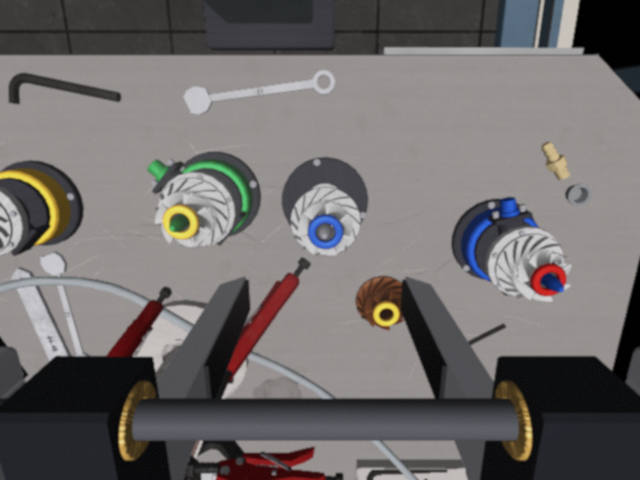

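Call:
{"method": "move_arm", "body": {
  "increments": [
    [0.8,-0.1,0.4,0,0,0,0],
    [0.8,-0.1,0.4,0,0,0,0],
    [0.8,-0.1,0.4,0,0,0,0],
    [0.8,-0.1,0.4,0,0,0,0],
    [0.8,-0.1,0.4,0,0,0,0],
    [0.8,-0.1,0.4,0,0,0,0],
    [0.8,-0.1,0.4,0,0,0,0],
    [0.8,-0.1,0.4,0,0,0,0],
    [0.8,-0.03,0.43,0,0,0,0],
    [0.8,0,0,0.5,0,0,0],
    [0.8,0,0,0.5,0,0,0],
    [0.8,0,0,0,0,0,0],
    [0.8,0,0,0,0,0,0],
    [0.8,0,0,0,0,0,0]
  ]
}}

```text
time_s: 19.25
ee_pos: [0.4794, 0.3361, 0.1839]
eef_rot: [3.141, 0.001, -3.142]
force: [-0.2, 0.7, 0.2]
grip_width: 0.075
grip_force: 0.0
```

```bash
python3 - <<'E'
from h import *
o,p,T=wrist(); print(o['ee_pos'],wfind(p,T,(.479,.336),'red','blue'))
E
```

```text
[0.47939366 0.33605629 0.18389511] {'nose': (array([0.4785, 0.337 ]), array([0.4787, 0.337 ]), 874, 20.3), 'tip': (array([0.477 , 0.3365]), 204)}
```

Call:
{"method": "move_arm", "body": {
  "increments": [
    [0.8,0.01,0,0.28,0,0,0],
    [0.8,0,0,0.28,0,0,0],
    [0.8,0,0,0.28,0,0,0],
    [0.8,0,0,0.28,0,0,0],
    [0.8,0,0,0.28,0,0,0],
    [0.8,0,0,0.28,0,0,0],
    [0.8,0,0,0.05,0,0,0],
    [0.8,0,0,0,0,0,0],
    [0.3,0,0,0,0,0,0],
    [0.3,0,0,0,0,0,0],
    [0.3,0,0,0,0,0,0],
    [0.3,0,0,0,0,0,0],
    [0.3,0,0,0,0,0,0],
    [0.3,0,0,0,0,0,0],
    [0.3,0,0,0,0,0,0]
  ],
  "force": 20
}}

```text
time_s: 20.8
ee_pos: [0.4786, 0.336, 0.0964]
eef_rot: [3.141, 0.0, -3.141]
force: [-1.1, -0.2, 2.0]
grip_width: 0.0435
grip_force: 20.0
```

Call:
{"method": "move_arm", "body": {
  "increments": [
    [0.3,0,0,-0.1,0,0,0],
    [0.3,0,0,-0.2,0,0,0],
    [0.3,0,0,-0.4,0,0,0],
    [0.3,0,0,-0.5,0,0,0],
    [0.3,0,0,-0.5,0,0,0],
    [0.3,0,0,-0.5,0,0,0],
    [0.3,0,0,-0.4,0,0,0],
    [0.3,0.1,0,-0.16,0,0,0],
    [0.3,0.3,-0.2,0,0,0,0],
    [0.3,0.4,-0.3,0,0,0,0],
    [0.3,0.3,-0.4,0,0,0,0],
    [0.3,0.1,-0.5,0,0,0,0],
    [0.3,0,-0.5,0,0,0,0],
    [0.3,0,-0.5,0,0,0,0],
    [0.3,0,-0.5,0,0,0,0],
    [0.3,0,-0.5,0,0,0,0],
    [0.3,0,-0.5,0,0,0,0],
    [0.3,0,-0.5,0,0,0,0],
    [0.3,0,-0.5,0,0,0,0],
    [0.3,0,-0.5,0,0,0,0]
  ]
}}

```text
time_s: 22.8
ee_pos: [0.4179, 0.065, 0.2339]
eef_rot: [3.142, -0.0, -3.141]
force: [0.5, 0.3, -1.1]
grip_width: 0.0433
grip_force: 20.0
```

Call:
{"method": "move_arm", "body": {
  "increments": [
    [0.3,0,-0.5,0,0,0,0],
    [0.3,0,-0.5,0,0,0,0],
    [0.3,0,-0.5,0,0,0,0],
    [0.3,0,-0.5,0,0,0,0],
    [0.3,0,-0.5,0,0,0,0],
    [0.3,0,-0.5,0,0,0,0],
    [0.3,0,-0.5,0,0,0,0],
    [0.3,0,-0.5,0,0,0,0],
    [0.3,0.04,-0.5,0,0,0,0],
    [0.3,0.1,-0.5,0,0,0,0],
    [0.3,0.1,-0.5,0,0,0,0],
    [0.3,0.1,-0.5,0,0,0,0],
    [0.3,0.1,-0.5,0,0,0,0],
    [0.3,0,-0.37,0,0,0,0],
    [0.3,0,-0.2,0,0,0,0],
    [0.3,0,0,0,0,0,0],
    [0.3,0,0,0,0,0,0],
    [0.3,0,0,0,0,0,0]
  ]
}}

```text
time_s: 24.6
ee_pos: [0.3968, -0.2868, 0.2342]
eef_rot: [3.142, 0.0, -3.141]
force: [-0.0, -0.2, -1.4]
grip_width: 0.0435
grip_force: 20.0
```

```bash
python3 - <<'E'
from h import *
held('red')
E
```

```text
red tcp [ 0.3968 -0.2868  0.2342] nose-tcp mm [-0.2  0.9] r 30.0 exp 30.7 n 1994 grip 0.04353562294407741
```

Call:
{"method": "move_arm", "body": {
  "increments": [
    [0.3,0,-0.26,0,0,0,0],
    [0.3,0,-0.26,0,0,0,0],
    [0.3,0,0,0.3,0,0,0],
    [0.3,0,0,0.4,0,0,0],
    [0.3,0,0,0.4,0,0,0],
    [0.3,0,0,0.3,0,0,0],
    [0.3,0,0,0,0,0,0],
    [0.3,0,0,0.1,0,0,0],
    [0.3,0,0,0.1,0,0,0],
    [0.3,0,0,0.1,0,0,0],
    [0.3,0,0,0.1,0,0,0],
    [0.3,0,0,0,0,0,0]
  ]
}}

```text
time_s: 25.85
ee_pos: [0.3965, -0.3134, 0.1436]
eef_rot: [3.141, -0.001, -3.141]
force: [-1.2, -0.4, -1.0]
grip_width: 0.0432
grip_force: 20.0
```

Call:
{"method": "move_arm", "body": {
  "increments": [
    [0.3,0,0,0.1,0,0,0],
    [0.3,0,0,0.1,0,0,0],
    [0.3,0,0,0.1,0,0,0],
    [0.3,0,0,0.1,0,0,0],
    [0.3,0,0,0.1,0,0,0],
    [0.3,0,0,0.1,0,0,0],
    [0.3,0,0,0.1,0,0,0],
    [0.3,0,0,0.1,0,0,0],
    [0.3,0,0,0,0,0,0],
    [0.3,0,0,0,0,0,0]
  ]
}}

```text
time_s: 26.85
ee_pos: [0.3967, -0.3136, 0.1042]
eef_rot: [3.142, -0.0, -3.141]
force: [0.6, 0.7, -1.3]
grip_width: 0.0434
grip_force: 20.0
```

Call:
{"method": "move_arm", "body": {
  "increments": [
    [0.3,0,0,0.07,0,0,0],
    [0.3,0,0,0.065,0,0,0],
    [0.3,0,0,0,0,0,0],
    [0.8,0,0,0,0,0,0],
    [0.8,0,0,0,0,0,0],
    [0.8,0,0,0,0,0,0],
    [0.8,0,0,0,0,0,0],
    [0.8,0,0,0,0,0,0],
    [0.8,0,0,-0.2,0,0,0],
    [0.8,0,0,-0.4,0,0,0],
    [0.8,0,0,-0.5,0,0,0],
    [0.8,0,0,-0.5,0,0,0],
    [0.8,0,0,-0.5,0,0,0],
    [0.8,0,0,-0.4,0,0,0],
    [0.8,0,0,-0.2,0,0,0],
    [0.8,0,0,0,0,0,0],
    [0.8,0,0,0,0,0,0]
  ]
}}

```text
time_s: 28.55
ee_pos: [0.3964, -0.3134, 0.2317]
eef_rot: [3.141, -0.001, -3.141]
force: [-0.1, 0.3, -0.5]
grip_width: 0.0751
grip_force: 0.0
```

```bash
python3 - <<'E'
from h import *
o,p,T=wrist(); print(o['ee_pos'],wfind(p,T,(.397,-.3126),'red','red'))
E
```

```text
[ 0.39642625 -0.31341402  0.23173899] {'nose': (array([ 0.3969, -0.3126]), array([ 0.3795, -0.3128]), 865, 38.5), 'tip': (array([ 0.3937, -0.3126]), 852)}
```

Call:
{"method": "move_arm", "body": {
  "increments": [
    [0.8,-0.05,0.2,0,0,0,0],
    [0.8,-0.05,0.35,0,0,0,0],
    [0.8,-0.05,0.5,0,0,0,0],
    [0.8,-0.05,0.5,0,0,0,0],
    [0.8,-0.05,0.5,0,0,0,0],
    [0.8,-0.05,0.5,0,0,0,0],
    [0.8,-0.05,0.5,0,0,0,0],
    [0.8,-0.05,0.5,0,0,0,0],
    [0.8,-0.05,0.5,0,0,0,0],
    [0.8,-0.05,0.5,0,0,0,0],
    [0.8,-0.05,0.5,0,0,0,0],
    [0.8,-0.05,0.5,0,0,0,0],
    [0.8,-0.05,0.5,0,0,0,0],
    [0.8,-0.05,0.5,0,0,0,0],
    [0.8,-0.05,0.5,0,0,0,0],
    [0.8,-0.05,0.5,0,0,0,0],
    [0.8,-0.02,0.5,0,0,0,0],
    [0.8,0,0.5,0,0,0,0],
    [0.8,0,0.5,0,0,0,0],
    [0.8,0,0.3,0,0,0,0]
  ]
}}

```text
time_s: 30.6
ee_pos: [0.4368, 0.1558, 0.2318]
eef_rot: [-3.142, -0.001, -3.14]
force: [-1.0, 0.1, -0.0]
grip_width: 0.0754
grip_force: 0.0
```

Call:
{"method": "move_arm", "body": {
  "increments": [
    [0.8,0,0,0.3,0,0,0],
    [0.8,0,0,0.3,0,0,0],
    [0.8,0,0,0.3,0,0,0],
    [0.8,0,0,0,0,0,0],
    [0.8,0,0,0,0,0,0]
  ]
}}

```text
time_s: 31.1
ee_pos: [0.4372, 0.1542, 0.1875]
eef_rot: [-3.141, -0.001, -3.141]
force: [-0.7, -0.6, -0.6]
grip_width: 0.0755
grip_force: 0.0
```

```bash
python3 - <<'E'
from h import *
o,p,T=wrist(); print(o['ee_pos'],wfind(p,T,(.4367,.155),'blue',None))
E
```

```text
[0.4372499  0.15415456 0.18751638] {'nose': (array([0.438 , 0.1554]), array([0.4378, 0.1554]), 869, 20.0)}
```

Descend (about 90 mm), grip, and lift. Then carry it to the blue cart at TCP (0.479, 0.336).

Call:
{"method": "move_arm", "body": {
  "increments": [
    [0.8,-0.01,0,0.3,0,0,0],
    [0.8,0,0,0.3,0,0,0],
    [0.8,0,0,0.3,0,0,0],
    [0.8,0,0,0.3,0,0,0],
    [0.8,0,0,0.3,0,0,0],
    [0.8,0,0,0.3,0,0,0],
    [0.8,0,0,0,0,0,0],
    [0.3,0,0,0,0,0,0],
    [0.3,0,0,0,0,0,0],
    [0.3,0,0,0,0,0,0],
    [0.3,0,0,0,0,0,0],
    [0.3,0,0,0,0,0,0],
    [0.3,0,0,0,0,0,0],
    [0.3,0,0,0,0,0,0]
  ],
  "force": 20
}}

```text
time_s: 32.55
ee_pos: [0.4383, 0.154, 0.0978]
eef_rot: [3.141, 0.001, -3.141]
force: [0.6, 0.1, 5.4]
grip_width: 0.0434
grip_force: 20.0
```

Call:
{"method": "move_arm", "body": {
  "increments": [
    [0.3,0,0,-0.1,0,0,0],
    [0.3,0,0,-0.2,0,0,0],
    [0.3,0,0,-0.4,0,0,0],
    [0.3,0,0,-0.5,0,0,0],
    [0.3,0,0,-0.5,0,0,0],
    [0.3,0,0,-0.5,0,0,0],
    [0.3,0,0,-0.3,0,0,0],
    [0.3,-0.1,0.4,0,0,0,0],
    [0.3,-0.1,0.4,0,0,0,0],
    [0.3,-0.1,0.4,0,0,0,0],
    [0.3,-0.1,0.4,0,0,0,0],
    [0.3,-0.1,0.4,0,0,0,0],
    [0.3,-0.1,0.4,0,0,0,0],
    [0.3,-0.1,0.4,0,0,0,0],
    [0.3,-0.1,0.4,0,0,0,0],
    [0.3,-0.02,0.43,0,0,0,0],
    [0.3,0,0,0,0,0,0],
    [0.3,0,0,0,0,0,0],
    [0.3,0,0,0,0,0,0]
  ]
}}

```text
time_s: 34.45
ee_pos: [0.479, 0.3347, 0.2227]
eef_rot: [-3.141, -0.0, 3.141]
force: [-0.2, -0.0, -1.0]
grip_width: 0.0438
grip_force: 20.0
```

```bash
python3 - <<'E'
from h import *
held('blue')
E
```

```text
blue tcp [0.479  0.3347 0.2227] nose-tcp mm [-1.7  0.9] r 29.6 exp 30.7 n 1951 grip 0.04384838491793098
```

Call:
{"method": "move_arm", "body": {
  "increments": [
    [0.3,-0.025,0.025,0,0,0,0],
    [0.3,0,0,0.3,0,0,0],
    [0.3,0,0,0.4,0,0,0],
    [0.3,0,0,0.4,0,0,0],
    [0.3,0,0,0.1,0,0,0],
    [0.3,0,0,0.1,0,0,0],
    [0.3,0,0,0.1,0,0,0],
    [0.3,0,0,0.1,0,0,0],
    [0.3,0,0,0.1,0,0,0],
    [0.3,0,0,0,0,0,0]
  ]
}}

```text
time_s: 35.5
ee_pos: [0.4801, 0.3365, 0.1419]
eef_rot: [-3.141, -0.001, -3.141]
force: [0.1, 0.4, -0.5]
grip_width: 0.0439
grip_force: 20.0
```

Call:
{"method": "move_arm", "body": {
  "increments": [
    [0.3,0,0,0.1,0,0,0],
    [0.3,0,0,0.1,0,0,0],
    [0.3,0,0,0.1,0,0,0],
    [0.3,0,0,0.1,0,0,0],
    [0.3,0,0,0.1,0,0,0],
    [0.3,0,0,0.1,0,0,0],
    [0.3,0,0,0.1,0,0,0],
    [0.3,0,0,0.05,0,0,0],
    [0.3,0,0,0,0,0,0],
    [0.3,0,0,0,0,0,0]
  ]
}}

```text
time_s: 36.5
ee_pos: [0.4803, 0.3367, 0.1051]
eef_rot: [3.141, 0.0, -3.141]
force: [-0.3, 0.4, -1.2]
grip_width: 0.0434
grip_force: 20.0
```

Call:
{"method": "move_arm", "body": {
  "increments": [
    [0.3,0,0,0.07,0,0,0],
    [0.3,0,0,0.07,0,0,0],
    [0.3,0,0,0,0,0,0],
    [0.8,0,0,0,0,0,0],
    [0.8,0,0,0,0,0,0],
    [0.8,0,0,0,0,0,0],
    [0.8,0,0,0,0,0,0],
    [0.8,0,0,0,0,0,0],
    [0.8,0,0,-0.2,0,0,0],
    [0.8,0,0,-0.4,0,0,0],
    [0.8,0,0,-0.5,0,0,0],
    [0.8,0,0,-0.5,0,0,0],
    [0.8,0,0,-0.5,0,0,0],
    [0.8,0,0,-0.4,0,0,0],
    [0.8,0,0,-0.2,0,0,0],
    [0.8,0,0,0,0,0,0],
    [0.8,0,0,0,0,0,0]
  ]
}}

```text
time_s: 38.2
ee_pos: [0.48, 0.3365, 0.2322]
eef_rot: [-3.141, -0.001, -3.141]
force: [-0.3, -0.2, 1.0]
grip_width: 0.0751
grip_force: 0.0
```

```bash
python3 - <<'E'
from h import *
o,p,T=wrist(); print(o['ee_pos'],wfind(p,T,(.479,.3365),'blue',None))
cv2.imwrite('pics/w7.png',p['color'])
E
```

```text
[0.48003705 0.33652022 0.23216935] {'nose': (array([0.48  , 0.3373]), array([0.4625, 0.337 ]), 830, 38.6)}
```

View pics/w7.png

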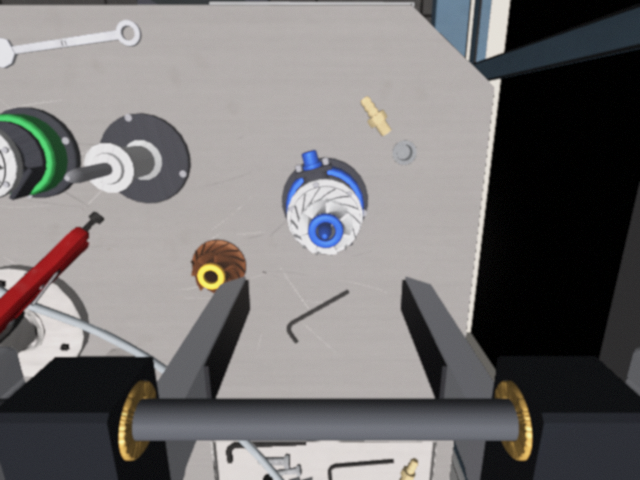

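The blue wheel (325,231) is home on the blue cart. Next, the yellow wheel from the green cart goes to the arbor.

Call:
{"method": "move_arm", "body": {
  "increments": [
    [0.8,0.2,-0.2,0,0,0,0],
    [0.8,0.3,-0.4,0,0,0,0],
    [0.8,0.3,-0.5,0,0,0,0],
    [0.8,0.19,-0.5,0,0,0,0],
    [0.8,0,-0.5,0,0,0,0],
    [0.8,0,-0.5,0,0,0,0],
    [0.8,0,-0.5,0,0,0,0],
    [0.8,0,-0.5,0,0,0,0],
    [0.8,0,-0.5,0,0,0,0],
    [0.8,0,-0.5,0,0,0,0],
    [0.8,0,-0.5,0,0,0,0],
    [0.8,0,-0.5,0,0,0,0],
    [0.8,0,-0.3,0,0,0,0],
    [0.8,0,0,0.3,0,0,0],
    [0.8,0,0,0.3,0,0,0],
    [0.8,0,0,0.3,0,0,0],
    [0.8,0,0,0,0,0,0],
    [0.8,0,0,0,0,0,0]
  ]
}}

```text
time_s: 40.05
ee_pos: [0.4307, 0.0417, 0.1878]
eef_rot: [-3.142, -0.001, -3.141]
force: [0.9, -0.1, 0.5]
grip_width: 0.0752
grip_force: 0.0
```

```bash
python3 - <<'E'
from h import *
o,p,T=wrist(); print(o['ee_pos'],wfind(p,T,(.43,.042),'yellow','green'))
E
```

```text
[0.43066581 0.04165136 0.18784328] {'nose': (array([0.43  , 0.0427]), array([0.43  , 0.0427]), 889, 20.2), 'tip': (array([0.4311, 0.0422]), 69)}
```

Call:
{"method": "move_arm", "body": {
  "increments": [
    [0.8,0,0,0.3,0,0,0],
    [0.8,0,0,0.3,0,0,0],
    [0.8,0,0,0.3,0,0,0],
    [0.8,0,0,0.3,0,0,0],
    [0.8,0,0,0.3,0,0,0],
    [0.8,0,0,0.3,0,0,0],
    [0.8,0,0,0,0,0,0],
    [0.3,0,0,0,0,0,0],
    [0.3,0,0,0,0,0,0],
    [0.3,0,0,0,0,0,0],
    [0.3,0,0,0,0,0,0],
    [0.3,0,0,0,0,0,0],
    [0.3,0,0,0,0,0,0],
    [0.3,0,0,0,0,0,0]
  ],
  "force": 20
}}

```text
time_s: 41.5
ee_pos: [0.431, 0.0417, 0.0983]
eef_rot: [3.142, 0.001, -3.141]
force: [-1.1, 0.6, 5.4]
grip_width: 0.0435
grip_force: 20.0
```

Call:
{"method": "move_arm", "body": {
  "increments": [
    [0.3,0,0,-0.1,0,0,0],
    [0.3,0,0,-0.2,0,0,0],
    [0.3,0,0,-0.4,0,0,0],
    [0.3,0,0,-0.5,0,0,0],
    [0.3,0,0,-0.5,0,0,0],
    [0.3,0,0,-0.5,0,0,0],
    [0.3,0,0,-0.3,0,0,0],
    [0.3,-0.03,0.25,0,0,0,0],
    [0.3,-0.04,0.5,0,0,0,0],
    [0.3,-0.04,0.5,0,0,0,0],
    [0.3,-0.02,0.5,0,0,0,0],
    [0.3,0,0.5,0,0,0,0],
    [0.3,0,0,0,0,0,0],
    [0.3,0,0,0,0,0,0],
    [0.3,0,0,0,0,0,0]
  ]
}}

```text
time_s: 43.0
ee_pos: [0.4371, 0.1539, 0.2225]
eef_rot: [-3.141, -0.001, 3.142]
force: [-1.0, -0.6, -1.7]
grip_width: 0.043
grip_force: 20.0
```

```bash
python3 - <<'E'
from h import *
held('yellow')
E
```

```text
yellow tcp [0.4371 0.1539 0.2225] nose-tcp mm [-2.3  1. ] r 29.8 exp 30.7 n 1993 grip 0.04297180256408216
```

Call:
{"method": "move_arm", "body": {
  "increments": [
    [0.3,-0.04,0,0,0,0,0],
    [0.3,0,0,0.3,0,0,0],
    [0.3,0,0,0.4,0,0,0],
    [0.3,0,0,0.4,0,0,0],
    [0.3,0,0,0.1,0,0,0],
    [0.3,0,0,0.1,0,0,0],
    [0.3,0,0,0.1,0,0,0],
    [0.3,0,0,0.1,0,0,0],
    [0.3,0,0,0.1,0,0,0],
    [0.3,0,0,0,0,0,0]
  ]
}}

```text
time_s: 44.05
ee_pos: [0.4391, 0.1541, 0.1425]
eef_rot: [-3.141, -0.001, -3.141]
force: [0.8, 1.0, -1.0]
grip_width: 0.043
grip_force: 20.0
```

Call:
{"method": "move_arm", "body": {
  "increments": [
    [0.3,0,0,0.1,0,0,0],
    [0.3,0,0,0.1,0,0,0],
    [0.3,0,0,0.1,0,0,0],
    [0.3,0,0,0.1,0,0,0],
    [0.3,0,0,0.1,0,0,0],
    [0.3,0,0,0.1,0,0,0],
    [0.3,0,0,0.1,0,0,0],
    [0.3,0,0,0.05,0,0,0],
    [0.3,0,0,0,0,0,0],
    [0.3,0,0,0,0,0,0]
  ]
}}

```text
time_s: 45.05
ee_pos: [0.4393, 0.1542, 0.1055]
eef_rot: [3.142, 0.0, -3.141]
force: [-0.2, 0.2, -1.4]
grip_width: 0.0436
grip_force: 20.0
```

Call:
{"method": "move_arm", "body": {
  "increments": [
    [0.3,0,0,0.07,0,0,0],
    [0.3,0,0,0.07,0,0,0],
    [0.3,0,0,0,0,0,0],
    [0.8,0,0,0,0,0,0],
    [0.8,0,0,0,0,0,0],
    [0.8,0,0,0,0,0,0],
    [0.8,0,0,0,0,0,0],
    [0.8,0,0,0,0,0,0],
    [0.8,0,0,-0.2,0,0,0],
    [0.8,0,0,-0.4,0,0,0],
    [0.8,0,0,-0.5,0,0,0],
    [0.8,0,0,-0.5,0,0,0],
    [0.8,0,0,-0.5,0,0,0],
    [0.8,0,0,-0.4,0,0,0],
    [0.8,0,0,-0.2,0,0,0],
    [0.8,0,0,0,0,0,0],
    [0.8,0,0,0,0,0,0]
  ]
}}

```text
time_s: 46.75
ee_pos: [0.439, 0.1541, 0.2328]
eef_rot: [-3.141, -0.001, -3.141]
force: [-1.0, 0.8, 0.3]
grip_width: 0.0749
grip_force: 0.0
```

```bash
python3 - <<'E'
from h import *
o,p,T=wrist(); print(o['ee_pos'],wfind(p,T,(.437,.155),'yellow',None))
E
```

```text
[0.43902676 0.15407126 0.23275326] {'nose': (array([0.4387, 0.1552]), array([0.4384, 0.1551]), 666, 17.3)}
```

Call:
{"method": "move_arm", "body": {
  "increments": [
    [0.8,0,-0.2,0,0,0,0],
    [0.8,0,-0.3,0,0,0,0],
    [0.8,0,-0.5,0,0,0,0],
    [0.8,0,-0.5,0,0,0,0],
    [0.8,0,-0.5,0,0,0,0],
    [0.8,0,-0.5,0,0,0,0],
    [0.8,0,-0.5,0,0,0,0],
    [0.8,0,-0.5,0,0,0,0],
    [0.8,0,-0.5,0,0,0,0],
    [0.8,0,-0.5,0,0,0,0],
    [0.8,0,-0.5,0,0,0,0],
    [0.8,0,-0.5,0,0,0,0],
    [0.8,0,-0.5,0,0,0,0],
    [0.8,0,0,0.3,0,0,0],
    [0.8,0,0,0.3,0,0,0],
    [0.8,0,0,0.3,0,0,0],
    [0.8,0,0,0,0,0,0],
    [0.8,0,0,0,0,0,0]
  ]
}}

```text
time_s: 48.6
ee_pos: [0.4391, -0.1461, 0.1885]
eef_rot: [3.141, -0.001, -3.142]
force: [0.3, -0.2, -0.4]
grip_width: 0.0756
grip_force: 0.0
```

```bash
python3 - <<'E'
from h import *
o,p,T=wrist(); print(o['ee_pos'],wfind(p,T,(.439,-.146),'green','yellow'))
E
```

```text
[ 0.4391161  -0.14611717  0.18851479] {'nose': (array([ 0.4389, -0.1458]), array([ 0.4391, -0.1458]), 718, 19.4), 'tip': (array([ 0.4367, -0.146 ]), 269)}
```

Call:
{"method": "move_arm", "body": {
  "increments": [
    [0.8,0,-0.014,0.3,0,0,0],
    [0.8,0,0,0.3,0,0,0],
    [0.8,0,0,0.3,0,0,0],
    [0.8,0,0,0.3,0,0,0],
    [0.8,0,0,0.3,0,0,0],
    [0.8,0,0,0.3,0,0,0],
    [0.8,0,0,0,0,0,0],
    [0.3,0,0,0,0,0,0],
    [0.3,0,0,0,0,0,0],
    [0.3,0,0,0,0,0,0],
    [0.3,0,0,0,0,0,0],
    [0.3,0,0,0,0,0,0],
    [0.3,0,0,0,0,0,0],
    [0.3,0,0,0,0,0,0]
  ],
  "force": 20
}}

```text
time_s: 50.05
ee_pos: [0.4396, -0.1466, 0.0988]
eef_rot: [-3.141, 0.001, -3.141]
force: [-1.5, 0.4, 5.3]
grip_width: 0.0432
grip_force: 20.0
```

Call:
{"method": "move_arm", "body": {
  "increments": [
    [0.3,0,0,-0.1,0,0,0],
    [0.3,0,0,-0.2,0,0,0],
    [0.3,0,0,-0.4,0,0,0],
    [0.3,0,0,-0.5,0,0,0],
    [0.3,0,0,-0.5,0,0,0],
    [0.3,0,0,-0.5,0,0,0],
    [0.3,0,0,-0.3,0,0,0],
    [0.3,0.02,0.27,0,0,0,0],
    [0.3,0.02,0.5,0,0,0,0],
    [0.3,0.02,0.5,0,0,0,0],
    [0.3,0.02,0.5,0,0,0,0],
    [0.3,0.02,0.5,0,0,0,0],
    [0.3,0.02,0.5,0,0,0,0],
    [0.3,0.02,0.5,0,0,0,0],
    [0.3,0.02,0.5,0,0,0,0],
    [0.3,0,0,0,0,0,0],
    [0.3,0,0,0,0,0,0],
    [0.3,0,0,0,0,0,0]
  ]
}}

```text
time_s: 51.85
ee_pos: [0.431, 0.0417, 0.2231]
eef_rot: [-3.141, -0.001, 3.142]
force: [-0.5, 0.3, -1.2]
grip_width: 0.0435
grip_force: 20.0
```

```bash
python3 - <<'E'
from h import *
held('green','pics/w8.png')
E
```

```text
green tcp [0.431  0.0417 0.2231] nose-tcp mm [-1.8  0.9] r 29.1 exp 30.7 n 1787 grip 0.04350745952162739
```

Call:
{"method": "move_arm", "body": {
  "increments": [
    [0.3,-0.03,0,0,0,0,0],
    [0.3,0,0,0.3,0,0,0],
    [0.3,0,0,0.4,0,0,0],
    [0.3,0,0,0.4,0,0,0],
    [0.3,0,0,0.1,0,0,0],
    [0.3,0,0,0.1,0,0,0],
    [0.3,0,0,0.1,0,0,0],
    [0.3,0,0,0.1,0,0,0],
    [0.3,0,0,0.1,0,0,0],
    [0.3,0,0,0,0,0,0]
  ]
}}

```text
time_s: 52.9
ee_pos: [0.4326, 0.042, 0.143]
eef_rot: [-3.142, -0.001, -3.141]
force: [0.5, -0.5, -1.5]
grip_width: 0.0433
grip_force: 20.0
```

Call:
{"method": "move_arm", "body": {
  "increments": [
    [0.3,0,0,0.1,0,0,0],
    [0.3,0,0,0.1,0,0,0],
    [0.3,0,0,0.1,0,0,0],
    [0.3,0,0,0.1,0,0,0],
    [0.3,0,0,0.1,0,0,0],
    [0.3,0,0,0.1,0,0,0],
    [0.3,0,0,0.1,0,0,0],
    [0.3,0,0,0.05,0,0,0],
    [0.3,0,0,0,0,0,0],
    [0.3,0,0,0,0,0,0]
  ]
}}

```text
time_s: 53.9
ee_pos: [0.4329, 0.042, 0.106]
eef_rot: [-3.142, 0.0, -3.141]
force: [-0.8, 0.6, -1.5]
grip_width: 0.0435
grip_force: 20.0
```

Call:
{"method": "move_arm", "body": {
  "increments": [
    [0.3,0,0,0.07,0,0,0],
    [0.3,0,0,0.07,0,0,0],
    [0.3,0,0,0,0,0,0],
    [0.8,0,0,0,0,0,0],
    [0.8,0,0,0,0,0,0],
    [0.8,0,0,0,0,0,0],
    [0.8,0,0,0,0,0,0],
    [0.8,0,0,0,0,0,0],
    [0.8,0,0,-0.2,0,0,0],
    [0.8,0,0,-0.4,0,0,0],
    [0.8,0,0,-0.5,0,0,0],
    [0.8,0,0,-0.5,0,0,0],
    [0.8,0,0,-0.5,0,0,0],
    [0.8,0,0,-0.4,0,0,0],
    [0.8,0,0,-0.2,0,0,0],
    [0.8,0,0,0,0,0,0],
    [0.8,0,0,0,0,0,0]
  ]
}}

```text
time_s: 55.6
ee_pos: [0.4325, 0.042, 0.2333]
eef_rot: [-3.142, -0.001, -3.141]
force: [-0.9, 0.2, 0.3]
grip_width: 0.0753
grip_force: 0.0
```

```bash
python3 - <<'E'
from h import *
o,p,T=wrist(); print(o['ee_pos'],wfind(p,T,(.431,.042),'green',None))
E
```

```text
[0.4325188  0.04195226 0.23325796] {'nose': (array([0.4327, 0.0427]), array([0.4256, 0.0333]), 650, 31.8)}
```

Call:
{"method": "move_arm", "body": {
  "increments": [
    [0.8,-0.03,0.25,0,0,0,0],
    [0.8,-0.03,0.5,0,0,0,0],
    [0.8,-0.03,0.5,0,0,0,0],
    [0.8,-0.02,0.5,0,0,0,0],
    [0.8,0,0.5,0,0,0,0],
    [0.8,0,0,0.3,0,0,0],
    [0.8,0,0,0.3,0,0,0],
    [0.8,0,0,0.3,0,0,0],
    [0.8,0,0,0,0,0,0],
    [0.8,0,0,0,0,0,0]
  ]
}}

```text
time_s: 56.65
ee_pos: [0.4382, 0.1549, 0.189]
eef_rot: [-3.141, -0.001, -3.141]
force: [0.0, 0.4, 0.6]
grip_width: 0.075
grip_force: 0.0
```

```bash
python3 - <<'E'
from h import *
o,p,T=wrist(); print(o['ee_pos'],wfind(p,T,(.4375,.155),'yellow',None))
E
```

```text
[0.43818929 0.15491876 0.18898054] {'nose': (array([0.4384, 0.1552]), array([0.4383, 0.1552]), 896, 20.1)}
```

Call:
{"method": "move_arm", "body": {
  "increments": [
    [0.8,-0.01,-0.015,0.3,0,0,0],
    [0.8,0,0,0.3,0,0,0],
    [0.8,0,0,0.3,0,0,0],
    [0.8,0,0,0.3,0,0,0],
    [0.8,0,0,0.3,0,0,0],
    [0.8,0,0,0.3,0,0,0],
    [0.8,0,0,0,0,0,0],
    [0.3,0,0,0,0,0,0],
    [0.3,0,0,0,0,0,0],
    [0.3,0,0,0,0,0,0],
    [0.3,0,0,0,0,0,0],
    [0.3,0,0,0,0,0,0],
    [0.3,0,0,0,0,0,0],
    [0.3,0,0,0,0,0,0]
  ],
  "force": 20
}}

```text
time_s: 58.1
ee_pos: [0.439, 0.1538, 0.0993]
eef_rot: [3.141, 0.001, -3.141]
force: [-0.4, -0.1, 5.9]
grip_width: 0.0431
grip_force: 20.0
```

Call:
{"method": "move_arm", "body": {
  "increments": [
    [0.3,0,0,-0.1,0,0,0],
    [0.3,0,0,-0.2,0,0,0],
    [0.3,0,0,-0.4,0,0,0],
    [0.3,0,0,-0.5,0,0,0],
    [0.3,0,0,-0.5,0,0,0],
    [0.3,0,0,-0.5,0,0,0],
    [0.3,0,0,-0.3,0,0,0],
    [0.3,0,-0.2,0,0,0,0],
    [0.3,0,-0.32,0,0,0,0],
    [0.3,0,-0.5,0,0,0,0],
    [0.3,0,-0.5,0,0,0,0],
    [0.3,0,-0.5,0,0,0,0],
    [0.3,0,-0.5,0,0,0,0],
    [0.3,0,-0.5,0,0,0,0],
    [0.3,0,-0.5,0,0,0,0],
    [0.3,0,-0.5,0,0,0,0],
    [0.3,0,-0.5,0,0,0,0],
    [0.3,0,-0.5,0,0,0,0],
    [0.3,0,-0.5,0,0,0,0],
    [0.3,0,-0.5,0,0,0,0]
  ]
}}

```text
time_s: 60.1
ee_pos: [0.438, -0.1487, 0.2231]
eef_rot: [3.141, -0.001, 3.142]
force: [-0.4, -0.1, -1.5]
grip_width: 0.0431
grip_force: 20.0
```

Call:
{"method": "move_arm", "body": {
  "increments": [
    [0.3,0,0,0,0,0,0],
    [0.3,0,0,0,0,0,0],
    [0.3,0,0,0,0,0,0]
  ]
}}

```text
time_s: 60.4
ee_pos: [0.4386, -0.1468, 0.2236]
eef_rot: [3.141, -0.001, -3.141]
force: [0.1, 0.2, -0.9]
grip_width: 0.0433
grip_force: 20.0
```

```bash
python3 - <<'E'
from h import *
held('yellow')
E
```

```text
yellow tcp [ 0.4386 -0.1468  0.2236] nose-tcp mm [-2.4  1. ] r 29.6 exp 30.7 n 1977 grip 0.04331628302324864
```

Call:
{"method": "move_arm", "body": {
  "increments": [
    [0.3,-0.05,0,0,0,0,0],
    [0.3,0,0,0.3,0,0,0],
    [0.3,0,0,0.4,0,0,0],
    [0.3,0,0,0.4,0,0,0],
    [0.3,0,0,0.1,0,0,0],
    [0.3,0,0,0.1,0,0,0],
    [0.3,0,0,0.1,0,0,0],
    [0.3,0,0,0.1,0,0,0],
    [0.3,0,0,0.1,0,0,0],
    [0.3,0,0,0,0,0,0]
  ]
}}

```text
time_s: 61.45
ee_pos: [0.4412, -0.1472, 0.1435]
eef_rot: [3.141, -0.001, -3.141]
force: [0.2, 0.0, -2.3]
grip_width: 0.0432
grip_force: 20.0
```

Call:
{"method": "move_arm", "body": {
  "increments": [
    [0.3,0,0,0.1,0,0,0],
    [0.3,0,0,0.1,0,0,0],
    [0.3,0,0,0.1,0,0,0],
    [0.3,0,0,0.1,0,0,0],
    [0.3,0,0,0.1,0,0,0],
    [0.3,0,0,0.1,0,0,0],
    [0.3,0,0,0.1,0,0,0],
    [0.3,0,0,0.05,0,0,0],
    [0.3,0,0,0,0,0,0],
    [0.3,0,0,0,0,0,0]
  ]
}}

```text
time_s: 62.45
ee_pos: [0.4414, -0.1473, 0.1065]
eef_rot: [-3.142, 0.0, -3.141]
force: [-0.0, -0.5, -1.7]
grip_width: 0.043
grip_force: 20.0
```

After releasing I raise it higher and move back toward the robot, so the scene and top cameras get a clear view.

Call:
{"method": "move_arm", "body": {
  "increments": [
    [0.3,0,0,0.07,0,0,0],
    [0.3,0,0,0.07,0,0,0],
    [0.3,0,0,0,0,0,0],
    [0.8,0,0,0,0,0,0],
    [0.8,0,0,0,0,0,0],
    [0.8,0,0,0,0,0,0],
    [0.8,0,0,0,0,0,0],
    [0.8,0,0,0,0,0,0],
    [0.8,0,0,-0.2,0,0,0],
    [0.8,0,0,-0.4,0,0,0],
    [0.8,0,0,-0.5,0,0,0],
    [0.8,0,0,-0.5,0,0,0],
    [0.8,0,0,-0.5,0,0,0],
    [0.8,0,0,-0.4,0,0,0],
    [0.8,0,0,-0.2,0,0,0],
    [0.8,0.4,0,-0.3,0,0,0],
    [0.8,0.4,0,-0.3,0,0,0],
    [0.8,0.4,0,-0.3,0,0,0],
    [0.8,0,0,0,0,0,0],
    [0.8,0,0,0,0,0,0]
  ]
}}

```text
time_s: 64.45
ee_pos: [0.3815, -0.1474, 0.2794]
eef_rot: [-3.141, 0.001, 3.141]
force: [-0.4, 0.9, 0.1]
grip_width: 0.0749
grip_force: 0.0
```

```bash
python3 - <<'E'
from h import *
ims=[]
o,p,T=wrist(); a=p['color']; print(o['ee_pos'],wfind(p,T,(.439,-.146),'yellow',None))
s=ctrl.camera('scene')['color'][120:400,140:440]; t=ctrl.camera('top')['color'][220:330,140:460]
cv2.imwrite('pics/f.png',np.vstack([np.hstack([cv2.resize(s,(400,373)),cv2.resize(a,(400,373))]),cv2.resize(t,(800,220))]))
E
```

```text
[ 0.38146275 -0.14736572  0.27938134] {'nose': (array([ 0.4373, -0.1461]), array([ 0.4194, -0.146 ]), 663, 34.8)}
```

View pics/f.png

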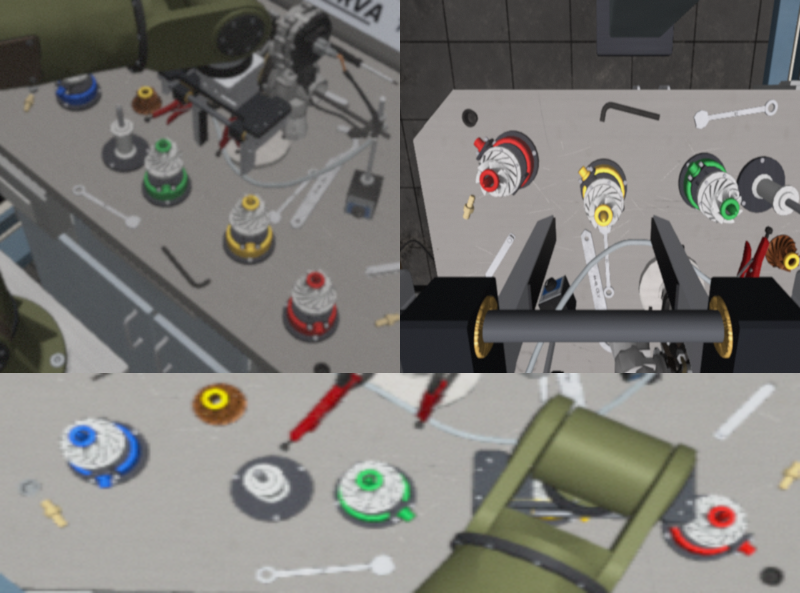

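The views show every wheel seated on its own colour, the arbor empty and the bystanders in place. I am handing in.

```bash
python3 -c "
from station import ctrl
print(ctrl.hand_in())"
```

```text
the job is handed in; nothing more can be done
None
```

The job is handed in: each of the four wheels is on the cartridge of its own colour, the arbor is empty, and no tool or fitting was touched. Robot time was about 65 s of the 125 s allowed. "Fully home" rests on the release heights and the final pictures; no score came back.

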